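# Lock the bracket onto the rig's spring-button arm

## Task

Pull the yellow cap off the square arm of the plywood test rig and put it in the blue tray. Then slide the orange bracket (the one with a square window in its roof) mouth first onto the arm up to the red spring button, press the button flush and push the bracket on over it until the button pops up through the window. Let go, and leave the grey bracket and everything else on the bench where it stands.

Things in the scene. Friction and masses are not known exactly. Their poses are not given: they have to be found in the camera images.
- rig: fixed plywood test rig. Origin on the bench straight below the red button's axis; x = the way the bracket is pushed on, z up. Lane (plinth) top 15 mm above the bench, 100 mm wide, x = -125 to +90 mm, then 160 mm wide to +210. A 51 mm high block holds the arm at x = 63 to 83 mm; from x = 95 mm a cradle with a green resuscitator bag, up to 130 mm above the bench
- stub_end (a point): centre of the free end of the rig's aluminium square arm: at rig x = -28, y = 0, 31.5 mm above the bench; axes as the rig's. The arm, 25 x 25 mm, runs along rig x over the middle of the lane: underside 19, top 44 mm above the bench, 4 mm above the lane. Its last 8 mm taper to 17 mm square
- button (a joint): red flat round spring button, 14 mm wide, on the arm's top at rig x = y = 0. Metres: 0 = fully out (6 mm above the arm), 0.006 = flush, 0.0065 = end. Spring: 2 N to start, 3.5 N flush. Square-edged: it stops the bracket dead unless held down. A finger can hold it flush from above and run off its far side just ahead of the bracket's mouth (gap under 10 mm); uncovered, it springs up
- bracket: orange bracket, about 0.16 kg: square tube 50 mm long (its x), 33 x 33 mm outside, walls 2.5 mm (1.5 mm play round the arm when it lies on the lane). Origin: centre of its underside; open mouth at x = +25 mm. Lies roof up on the bench at the left or right. Its mouth meets the raised button when its origin is at rig x = -32 mm; locked, its origin is at rig x = -9 mm, 15 mm above the bench
- window (a point): centre of the 17 mm square window in the orange bracket's roof, at bracket x = +9, y = 0, z = 33 mm; the button must pop up through it
- plate (a point): centre of the back face of the orange bracket's upright plate, at bracket x = -25, y = 0, z = 27.5 mm; the plate closes that end, 5 mm thick, 33 mm wide, 55 mm tall (22 mm above the roof), and can be pushed from behind. 1 mm past the locked place it meets the arm's end
- blank: bystander: grey bracket of the same shape and size without a window, lying on the bench on the other side
- cap: yellow plastic cap, 0.04 kg, loosely pushed on the arm's end and lying on the lane: 24 mm long (its x), 33 x 33 mm outside, walls 2.5 mm, 8 mm thick closed end at x = -12 mm, open mouth at x = +12 mm (16 mm deep). Origin at the centre of its underside; its x is along the rig's x. Comes off towards rig -x.
- tray: empty blue tray, fixed, 130 x 130 mm, 40 mm tall, walls and floor 4 mm; origin at the centre of its underside. Stands on the left or the right; on the other side stands a grey bin of the same size full of stock.
- jar: bystander: clear round screw jar with steel cap, 60 mm across, 75 tall; origin centre of underside
- tape: bystander: green roll of tape lying flat, 90 mm across, 24 tall; origin centre of underside
- battery: bystander: black and yellow tool battery, 70 x 50 x 50 mm tall; origin centre of underside
- valve: bystander: clear and white breathing valve standing up, 40 mm across, 52 tall; origin centre of underside
- driver: bystander: red-handled screwdriver, 170 mm long, lying along its x; origin on the underside at its middle
- flask: bystander: white bottle with blue cap, 56 mm across, 130 tall; origin centre of underside
- offcut: bystander: plywood offcut, 80 x 60 x 32 mm; origin centre of underside
Mind the look-alikes: they are no part of the job. What is meant by the cap is not green, and is the smaller of those in its own colour.

How it is judged:
On the way, in this order (a step that is already met when the one before it is completed fails the run):
1. the yellow cap has been let go in the blue tray (x of cap in the frame of tray between -0.06 and 0.06 m and y of cap in the frame of tray between -0.06 and 0.06 m and z of cap in the frame of tray between -0.01 and 0.0385 m and contact force between the fingers and cap below 0.2 N and linear speed of cap below 0.03 m/s), for 0.2 s.
2. the orange bracket is on the arm in front of the raised button (y of bracket in the frame of rig between -0.004 and 0.004 m and z of bracket in the frame of rig between 0.012 and 0.02 m and angle between the x axis of bracket and the x axis of rig, either way round below 0.12 rad and x of bracket in the frame of rig between -0.046 and -0.029 m and value of joint button below 0.0015 m), for 0.1 s.
3. the bracket slides over the depressed button (y of bracket in the frame of rig between -0.004 and 0.004 m and x of bracket in the frame of rig between -0.029 and -0.012 m and value of joint button above 0.002 m), for 0.04 s.
At the end, for the whole second after the job is handed in: the orange bracket rests on the arm and lane (within 4 mm sideways, 0.12 rad), window over the button within 3.5 mm along the arm, the button up through it within 1.5 mm; the yellow cap rests in the blue tray, within 60 mm of its centre each way and below the rim (all of step 1 and y of bracket in the frame of rig between -0.004 and 0.004 m and z of bracket in the frame of rig between 0.012 and 0.02 m and angle between the x axis of bracket and the x axis of rig, either way round below 0.12 rad and x of bracket in the frame of rig between -0.0125 and -0.0055 m and value of joint button below 0.0015 m and linear speed of bracket below 0.02 m/s); the robot touches nothing.
It fails at once if the grey bracket is moved more than 30 mm (distance of blank from where it was at the start of the episode above 0.03 m).
It fails at once if a bystander on the bench is moved more than 30 mm (distance of any of jar, tape, battery, valve, driver, flask, offcut from where it was at the start of the episode above 0.03 m).
It also fails if it takes over 64 s, if anything falls off the work surface, if the arm or the gripper's body presses on something with over 40 N, if the wrist force passes 120 N, or if a joint passes its speed limit or range.

## Robot

A 6-joint arm with a two-finger parallel gripper is mounted at the origin on the work surface. World frame = base frame: x ahead of the robot, y to its left, z up, the work surface at z = 0. Lengths are in m, angles in rad, forces in N, time in s.
With the tool pointing down it reaches from about 0.375 to 0.925 m from the base axis. Payload 5.7 kg.
Tool frame: the origin (TCP) lies midway between the tips of the shut fingers; the grasp point (between the pads) lies 19 mm behind it; z points along the fingers, x is the direction in which the jaws open and shut, and the axes are right-handed (so a half turn about z gives the same grasp; the last joint's range is limited). The gripper opens to 88 mm and grips with 3 to 60 N. Pads are 20 mm wide; open, the fingers measure 115 mm over their backs; the gripper's body (75 mm by 178 mm) begins 61 mm behind the grasp point.
Start: joints at [-1.4, 0.359, 1.51, -0, 1.272, -0.115], TCP at [0.169, -0.576, 0.223] pointing down, gripper open.
Joint ranges: [-2.97, 2.97], [-1.01, 2.36], [0.21, 2.38], [-0.96, 4.11], [0.2, 2.71], [-2.98, 2.98]. Speed limits (rad/s): [2.39, 2.39, 3.14, 3.14, 3.14, 3.14].

## Interface

Orientations are given as a unit quaternion [x, y, z, w].
In Python, from bench import move_ptp, servo_line, goto_joints, move_gripper, sleep, inverse_kinematics, capture, PlanningError, close_job, spot_in, silhouettes, current_clock, current_joint_pos, current_qvel, current_joint_torque, current_position, current_orientation, current_force, current_torque, current_finger_gap gives the robot as it stands. Calls block until the motion is done:
- move_ptp(position, orientation): joint-space move of the TCP to a pose.
- servo_line(position, orientation=None, rate=0.15, contact_N=None): straight line of the TCP; orientation=None keeps the orientation; rate is the mean speed in m/s. With contact_N (N) it stops when the force on the tool has changed by that much, and returns True; else False.
- goto_joints(angles): joint-space move.
- move_gripper(opening): finger opening in m; the grip force is fixed at half the most; returns when the fingers have stopped.
- sleep(seconds).
- inverse_kinematics(position, orientation): joint angles nearest the present ones, or None.
- capture(name): name is "scene" or "top"; returns a dict with "image" (420x560x3 uint8, blue, green, red), "range_z" (420x560 float32, m along the optical axis (not along the pixel's ray), 0 where there is no reading), "intrinsics" (3x3 intrinsics, pixels), "k1" (the pictures are not rectified: a ray, as slopes to the right and down, at radius r is drawn at 1 + k1 r^2 times it, then the intrinsics apply), "R" (3x3) and "t" (3): a world point X has camera coordinates R X + t. Camera axes: x right, y down, z forward; pixel columns grow to the right and rows downward; lengths in m; the calibration is good to about 2 mm. A picture is of the moment at which its call begins.
A pose or a line that the arm cannot do raises PlanningError and nothing moves.
- close_job(): hands the job in, once; it reports no verdict.
Trained networks look in the newest picture that a camera, given by its name, has taken for a name from the list of things; names that differ only in an ending like _2 or _b are one class to them, and where a whole thing is asked for, a point or a joint stands for the part that bears it (a point fixed in the world has none). Each returns a list of dicts, best first, with "conf" (0 to 1); they miss things now and then, are a little off and sometimes report something else, mostly with a low value. They report only what shows in the picture. A call takes as long as a camera call. They do not tell look-alikes from the thing itself.
- spot_in(camera, query): "xy" ([column, row] in pixels, amid what is visible of it).
- silhouettes(camera, query): "region" (420x560 bool, what is visible of it) and "xy" ([column, row] in pixels, amid what is visible of it).
Readings, each from a call of its own:
- current_clock(): time.
- current_joint_pos(): joint angles.
- current_qvel(): joint speeds.
- current_joint_torque(): joint torques, N m.
- current_position(): TCP position.
- current_orientation(): TCP orientation.
- current_force(): force on the tool from outside, world axes, zero at the start.
- current_torque(): the same for the moment, N m.
- current_finger_gap(): finger opening in m.
Only numpy, scipy, OpenCV 4.12 (cv2) and the standard library are available. Lean on these libraries where they do the work, as an engineer would, in place of code of your own. Each camera call takes 0.05 s, during which the arm holds its last target. There are 200 camera calls.

## Working session

There is one attempt and no reset: what is moved stays moved. The work goes in short steps, each a Python script; the robot and the scene stay as the last script left them, time stands still between calls to the robot, and variables do not carry over. Pictures are saved under pics/ and viewed, about 8 in all and at most 12, crops included, and the job is handed in when it is done.

```bash
ls; mkdir -p pics; cat > h.py <<'E'
import numpy as np, cv2
from bench import *
def unproj(c,u,v,z=None):
    """pixel arrays -> world using range_z"""
    K=c["intrinsics"];k1=c["k1"]
    u=np.asarray(u,float);v=np.asarray(v,float)
    if z is None: z=c["range_z"][np.round(v).astype(int),np.round(u).astype(int)]
    xd=(u-K[0,2])/K[0,0];yd=(v-K[1,2])/K[1,1]
    x,y=xd.copy(),yd.copy()
    for _ in range(10):
        s=1+k1*(x*x+y*y);x=xd/s;y=yd/s
    P=np.stack([x*z,y*z,z],-1)
    return (P-c["t"])@c["R"]
def proj(c,X):
    X=np.atleast_2d(X);p=X@c["R"].T+c["t"];x=p[:,0]/p[:,2];y=p[:,1]/p[:,2]
    s=1+c["k1"]*(x*x+y*y);K=c["intrinsics"]
    return np.stack([K[0,0]*x*s+K[0,2],K[1,1]*y*s+K[1,2]],-1)
def cloud(c):
    v,u=np.mgrid[0:420,0:560]
    return unproj(c,u,v,c["range_z"])
def both(a,b): return np.vstack([a,b])
E
python3 - <<'E'
from h import *
t=capture("top");s=capture("scene")
cv2.imwrite("pics/a.png",t["image"]);cv2.imwrite("pics/b.png",s["image"])
for n,c in(("top",t),("scene",s)):
    print(n,c["intrinsics"].round(0).tolist(),c["k1"],(-c["R"].T@c["t"]).round(3))
    W=cloud(c)
    for q in["rig","bracket","blank","cap","tray","button","jar","tape","battery","valve","driver","flask","offcut"]:
        for d in silhouettes(n,q)[:3]:
            m=d["region"]&(c["range_z"]>0)
            p=np.median(W[m],0).round(3) if m.any() else None
            print(q,round(d["conf"],2),np.round(d["xy"]),m.sum(),p, W[m][:,2].max().round(3) if m.any() else '')
print(current_clock())
E
```

```text
pics
top [[436.0, 0.0, 283.0], [0.0, 436.0, 208.0], [0.0, 0.0, 1.0]] -0.018870798218378497 [ 0.383 -0.005  1.111]
bracket 0.76 [393. 240.] 321 [ 0.451 -0.25   0.033] 0.06
blank 0.61 [195. 262.] 314 [0.415 0.242 0.035] 0.062
cap 0.74 [353. 282.] 547 [ 0.353 -0.144  0.076] 0.081
cap 0.69 [309. 201.] 159 [ 0.556 -0.046  0.049] 0.054
cap 0.62 [363. 212.] 153 [ 0.519 -0.184  0.033] 0.039
tray 0.96 [417. 183.] 2885 [ 0.595 -0.317  0.006] 0.049
jar 0.81 [356. 281.] 551 [ 0.352 -0.144  0.076] 0.081
tape 0.75 [113. 260.] 671 [0.414 0.44  0.025] 0.032
battery 0.94 [232. 280.] 570 [0.362 0.148 0.033] 0.058
battery 0.59 [394. 241.] 261 [ 0.452 -0.251  0.034] 0.059
valve 0.5 [271. 181.] 252 [0.601 0.046 0.041] 0.058
driver 0.92 [471. 277.] 408 [ 0.353 -0.436  0.023] 0.032
driver 0.54 [416. 183.] 2979 [ 0.595 -0.316  0.006] 0.049
flask 0.91 [409. 128.] 684 [ 0.721 -0.294  0.085] 0.135
offcut 0.8 [340. 171.] 796 [ 0.625 -0.134  0.015] 0.038
scene [[492.0, 0.0, 270.0], [0.0, 492.0, 206.0], [0.0, 0.0, 1.0]] -0.0909011486441413 [1.302 0.781 0.933]
rig 0.78 [229. 223.] 3864 [ 0.721 -0.005  0.046] 0.152
bracket 0.54 [234. 161.] 212 [ 0.46  -0.237  0.028] 0.061
blank 0.62 [362. 228.] 374 [0.423 0.248 0.031] 0.059
blank 0.5 [276. 157.] 469 [ 0.366 -0.136  0.048] 0.08
cap 0.79 [294. 216.] 372 [0.522 0.084 0.023] 0.052
cap 0.53 [363. 227.] 382 [0.423 0.249 0.03 ] 0.059
cap 0.26 [277. 156.] 465 [ 0.366 -0.136  0.049] 0.08
tray 0.75 [190. 173.] 1557 [ 0.589 -0.322  0.016] 0.046
jar 0.96 [278. 156.] 444 [ 0.366 -0.137  0.05 ] 0.08
tape 0.77 [430. 258.] 344 [0.389 0.437 0.022] 0.185
battery 0.72 [349. 205.] 469 [0.38  0.16  0.029] 0.055
battery 0.36 [235. 163.] 248 [ 0.46  -0.242  0.027] 0.061
valve 0.73 [264. 227.] 271 [0.613 0.053 0.032] 0.055
driver 0.54 [216. 134.] 168 [ 0.361 -0.435  0.019] 0.032
flask 0.7 [152. 184.] 646 [ 0.743 -0.289  0.069] 0.135
offcut 0.67 [222. 197.] 253 [ 0.607 -0.13   0.03 ] 0.037
1.4
```

```bash
python3 - <<'E'
import cv2
a=cv2.imread("pics/a.png")[95:320,90:510]
cv2.imwrite("pics/a2.png",cv2.resize(a,None,fx=1.9,fy=1.9,interpolation=cv2.INTER_CUBIC))
b=cv2.imread("pics/b.png")[100:310,130:480]
cv2.imwrite("pics/b2.png",cv2.resize(b,None,fx=2.2,fy=2.2,interpolation=cv2.INTER_CUBIC))
E
```

```text
(no output)
```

View pics/a2.png

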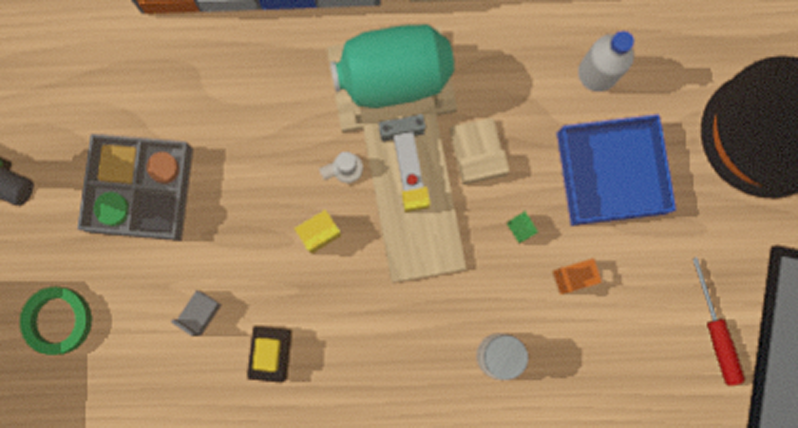

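View pics/b2.png

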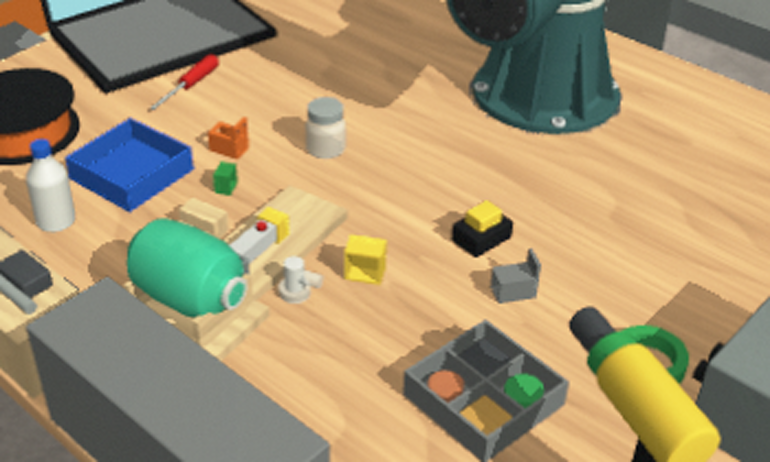

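Look-alikes for the cap, in full-picture top pixels: yellow on the arm's end (308,199), larger yellow block on the bench (257,217), and a green one (365,214). I choose the one on the arm's end. The orange bracket is at (393,240), the grey one at (195,262), the blue tray at (417,183) and the red button at about (307,190).

```bash
cat > meas.py <<'E'
from h import *
C={n:capture(n) for n in("top","scene")}
def rect(P):
    (c,s,a)=cv2.minAreaRect((P[:,:2]*1000).astype(np.float32));return np.round(c,1),np.round(s,1),round(a,1)
for n,c in C.items():
    W=cloud(c);ok=c["range_z"]>0
    hsv=cv2.cvtColor(c["image"],cv2.COLOR_BGR2HSV);H,S,V=[hsv[...,i].astype(int) for i in range(3)]
    def box(x0,x1,y0,y1,z0,z1): return ok&(W[...,0]>x0)&(W[...,0]<x1)&(W[...,1]>y0)&(W[...,1]<y1)&(W[...,2]>z0)&(W[...,2]<z1)
    print("==",n)
    b=box(.5,.6,.1,.2,-.02,.03);print("bench z",W[b][:,2].mean().round(4),W[b][:,2].std().round(4))
    m=box(.38,.60,-.16,.1,.009,.024);print("lane",m.sum(),W[m][:,2].mean().round(4),rect(W[m]))
    m=box(.5,.75,-.12,.05,.028,.06)&(S<70);P=W[m];print("armtop",m.sum(),P[:,2].mean().round(4),rect(P))
    m=box(.5,.65,-.1,.05,.03,.08)&((H<8)|(H>172))&(S>130);P=W[m];print("button",m.sum(),P.mean(0).round(4))
    m=box(.5,.6,-.1,.0,.02,.08)&(H>20)&(H<35)&(S>140);P=W[m];print("cap",m.sum(),P.mean(0).round(4),rect(P)); T=P[P[:,2]>.04];print(" captop",len(T),T.mean(0).round(4),rect(T))
    m=box(.4,.5,-.32,-.18,.008,.09)&(H<20)&(S>140);P=W[m];print("bracket",m.sum(),rect(P))
    T=P[P[:,2]>.043];print(" plate",len(T),T.mean(0).round(4),rect(T)); T=P[(P[:,2]>.027)&(P[:,2]<.04)];print(" roof",len(T),T.mean(0).round(4),rect(T))
    m=box(.5,.7,-.42,-.2,-.01,.06)&(H>105)&(H<130)&(S>120);P=W[m];print("tray",m.sum(),rect(P))
a=C["top"]["image"][170:260,290:420]; b=C["scene"]["image"][120:240,200:330]
cv2.imwrite("pics/c.png",np.hstack([cv2.resize(a,(520,360),interpolation=2),cv2.resize(b,(280,360)[:2] if 0 else (260,240),interpolation=2).copy() if 0 else cv2.resize(b,(280,360),interpolation=2)]))
print(current_clock())
E
python3 meas.py
```

```text
== top
bench z 0.0015 0.002
lane 2041 0.0164 (array([497.4, -29.3]), array([244.3, 216.1]), 85.8)
armtop 577 0.048 (array([625.5,  -8.5]), array([109.4,  99.8]), 79.3)
button 18 [ 0.5814 -0.0412  0.0509]
cap 138 [ 0.5552 -0.0454  0.0467] (array([556.8, -45.5]), array([22.6, 31.7]), 8.9)
 captop 121 [ 0.5563 -0.0454  0.049 ] (array([556.7, -45.4]), array([22.1, 32. ]), 11.0)
bracket 236 (array([ 451.7, -252.1]), array([32.1, 50.3]), 16.0)
 plate 37 [ 0.4468 -0.2311  0.0541] (array([ 446.1, -231.8]), array([31.3,  6.2]), 11.3)
 roof 172 [ 0.4521 -0.2549  0.0343] (array([ 451.9, -252.5]), array([31.8, 49.2]), 15.0)
tray 2676 (array([ 590.5, -311.2]), array([128. , 129.8]), 5.1)
== scene
bench z 0.0006 0.0034
lane 868 0.0155 (array([517.8, -64.5]), array([293.1, 185.6]), 62.3)
armtop 275 0.0434 (array([641.1,  19.2]), array([194.2,  95.9]), 36.8)
button 15 [ 0.5851 -0.0418  0.0492]
cap 100 [ 0.5593 -0.0406  0.0433] (array([557.3, -46.2]), array([28.3, 39.1]), 2.7)
 captop 75 [ 0.5593 -0.044   0.0477] (array([556.6, -46.5]), array([28. , 36.3]), 8.5)
bracket 222 (array([ 453.4, -255.5]), array([38.8, 57.3]), 15.3)
 plate 30 [ 0.4486 -0.2318  0.0506] (array([ 447. , -232.4]), array([36.8,  9.2]), 15.3)
 roof 92 [ 0.4559 -0.2519  0.0328] (array([ 453.9, -255.4]), array([35.6, 57.3]), 14.6)
tray 1449 (array([ 593.4, -313.5]), array([135.1, 139.9]), 4.9)
1.5
```

View pics/c.png

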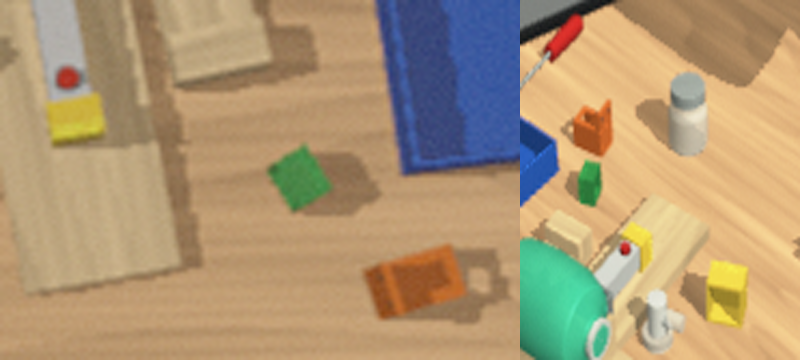

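Confirmed: the yellow cap sits on the arm's end, and the bracket's plate is towards +y, so its mouth faces about −y. Next I refine the rig yaw and check reachability.

```bash
cat >> h.py <<'E'
from scipy.spatial.transform import Rotation as Rn
def q(th):
    c,s=np.cos(th),np.sin(th)
    return Rn.from_matrix(np.array([[c,s,0],[s,-c,0],[0,0,-1.]])).as_quat().tolist()
E
python3 - <<'E'
from h import *
for n in("top","scene"):
    c=capture(n);W=cloud(c).reshape(-1,3);W=W[c["range_z"].ravel()>0]
    yaw=np.radians(9);o=np.array([.583,-.0415])
    for it in range(4):
        e=np.array([np.cos(yaw),np.sin(yaw)]);f=np.array([-e[1],e[0]])
        X=(W[:,:2]-o)@e;Y=(W[:,:2]-o)@f;Z=W[:,2]
        m=(abs(Y)<16)&(X>10)&(X<58)&(Z>.03/1000)
        m=(abs(Y)<.016)&(X>.010)&(X<.056)&(Z>.034)&(Z<.056)
        p=np.polyfit(X[m],Y[m],1)
        l=(abs(Y)<.062)&(X>-.118)&(X<-.045)&(Z>.0085)&(Z<.025)
        xs=np.arange(-.115,-.045,.008);mid=[];wd=[]
        for x in xs:
            k=l&(abs(X-x)<.005);a,b=np.percentile(Y[k],[2,98]);mid.append((a+b)/2);wd.append(b-a)
        pl=np.polyfit(xs,mid,1)
        yaw+=np.arctan(p[0] if n=="top" and 0 else pl[0])
    k=(abs(Y)<.035)&(X>-.15)&(X<-.08)&(Z>.009)&(Z<.025)
    print(n,"yaw(lane)",np.degrees(yaw).round(2),"mid at0",pl[1].round(4),"mid",np.mean(mid).round(4),"width",np.mean(wd).round(4),"arm slope deg",np.degrees(p[0]).round(2),"off",p[1].round(4),m.sum(),"armz",Z[m].mean().round(4),"lane z",Z[l].mean().round(4),"lane end",np.percentile(X[k],1).round(4))
yaw=np.radians(9.5)
for nm,p,ths in[("cap",[.555,-.046,.02],(99.5,-80.5)),("tray",[.593,-.313,.05],(99.5,-80.5)),("brk",[.452,-.252,.01],(15,-165)),("press",[.55,-.046,.045],(9.5,-170.5))]:
    for t in ths:
        r=inverse_kinematics(p,q(np.radians(t)));print(nm,t,None if r is None else np.round(r,2))
E
```

```text
top yaw(lane) 8.52 mid at0 -0.0004 mid -0.0004 width 0.0956 arm slope deg 0.29 off -0.0002 190 armz 0.0452 lane z 0.0163 lane end -0.1251
scene yaw(lane) 7.67 mid at0 -0.0011 mid -0.0011 width 0.0983 arm slope deg -0.08 off 0.0027 122 armz 0.0431 lane z 0.0153 lane end -0.1277
cap 99.5 [-0.21  0.56  1.79 -0.    0.79 -1.94]
cap -80.5 [-0.21  0.56  1.79 -0.    0.79  1.2 ]
tray 99.5 [-0.59  0.63  1.51 -0.    1.   -2.33]
tray -80.5 [-0.59  0.63  1.51 -0.    1.    0.82]
brk 15 [-0.64  0.54  1.89 -0.    0.72 -0.9 ]
brk -165 [-0.64  0.54  1.89 -0.    0.72  2.24]
press 9.5 [-0.21  0.51  1.79 -0.    0.84 -0.37]
press -170.5 [-0.21  0.51  1.79 -0.    0.84  2.77]
```

```bash
cat >> h.py <<'E'
YAW=np.radians(8.4);O=np.array([.583,-.0417])
E_=np.array([np.cos(YAW),np.sin(YAW)]);F_=np.array([-E_[1],E_[0]])
def rig(x,y,z): return [*(O+x*E_+y*F_),z]
def torig(p): d=np.array(p[:2])-O; return np.round([d@E_,d@F_,p[2]],4)
QY=q(YAW-np.pi/2)   # jaws across the lane
QX=q(YAW)           # jaws along the lane
E
python3 - <<'E'
from h import *
move_ptp(rig(-.027,0,.12),QY); print(current_clock())
move_gripper(.055)
print(servo_line(rig(-.027,0,.0195),contact_N=6,rate=.1),torig(current_position()))
move_gripper(.0); print("gap",current_finger_gap(),current_force().round(2) if hasattr(current_force(),'round') else current_force())
servo_line(rig(-.065,0,.0205),rate=.06)
servo_line(rig(-.065,0,.12),rate=.2)
print("gap",current_finger_gap(),current_clock())
c=capture("scene");cv2.imwrite("pics/d.png",cv2.resize(c["image"][100:280,150:390],(720,540),interpolation=2))
E
```

```text
3.9667
False [-0.0265 -0.0002  0.02  ]
gap 0.033009164841692265 [0.85 0.14 3.21]
gap 0.032750784065516174 7.725
```

View pics/d.png

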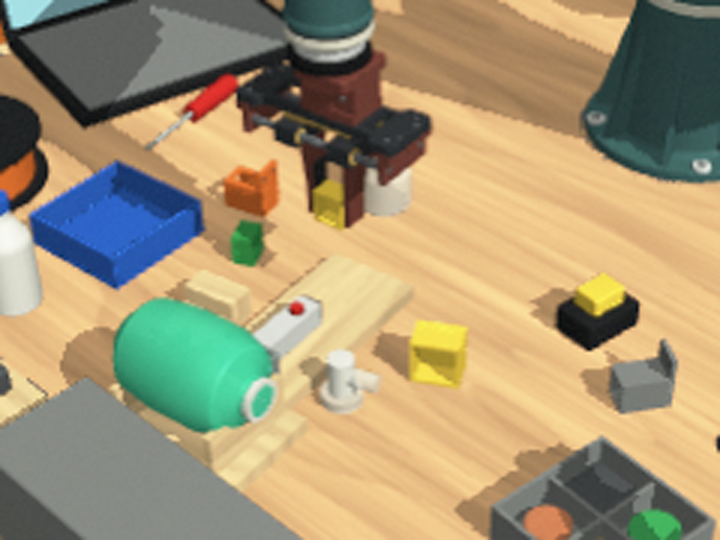

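The cap is held. I'll put it in the tray, then grasp the bracket.

```bash
python3 - <<'E'
from h import *
T=[.592,-.312]
move_ptp([*T,.12],QY)
servo_line([*T,.012],contact_N=8,rate=.12); print(np.round(current_position(),4))
move_gripper(.055); sleep(.1)
servo_line([*T,.12],rate=.25); print(current_clock())
B=[.4523,-.253];qb=q(np.radians(-75-90))
move_ptp([*B,.12],qb)
c=capture("scene");W=cloud(c)
for d in silhouettes("scene","cap")[:3]: print(round(d["conf"],2),np.median(W[d["region"]],0).round(3))
cv2.imwrite("pics/e.png",cv2.resize(c["image"][100:280,150:390],(720,540),interpolation=2))
print(servo_line([*B,.004],contact_N=6,rate=.1),np.round(current_position(),4))
move_gripper(0); print("gap",current_finger_gap())
servo_line([*B,.12],rate=.2); print("gap",current_finger_gap(),current_clock())
c=capture("scene");cv2.imwrite("pics/f.png",c["image"])
a=cv2.imread("pics/e.png");b=cv2.resize(c["image"][100:280,150:390],(720,540),interpolation=2)
cv2.imwrite("pics/ef.png",cv2.resize(np.vstack([a,b]),(400,600)))
cv2.imwrite("pics/ef.png",cv2.resize(np.hstack([a[:,:500],b[:,:500]]),(800,432)))
E
```

```text
[ 0.5927 -0.3123  0.0128]
11.1167
0.77 [0.522 0.083 0.022]
0.62 [ 0.526 -0.184  0.02 ]
0.6 [ 0.596 -0.31   0.026]
False [ 0.4528 -0.2533  0.0045]
gap 0.032692509518134814
gap 0.032993156302689515 15.0
```

View pics/ef.png

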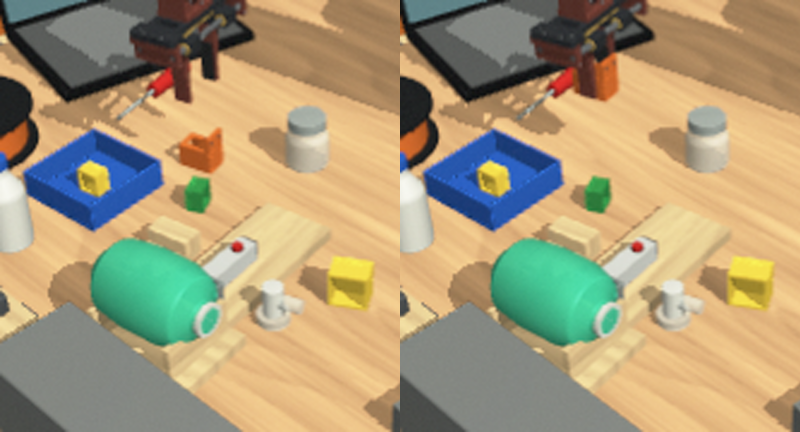

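```bash
python3 - <<'E'
from h import *
move_ptp(rig(-.080,0,.12),QY)
print(servo_line(rig(-.080,0,.0185),contact_N=4,rate=.06),torig(current_position()),np.round(current_force(),1))
z=current_position()[2]
c=capture("top");cv2.imwrite("pics/g.png",cv2.resize(c["image"][150:260,260:390],(650,550),interpolation=2))
z=max(z,.0193)+.0003
print(servo_line(rig(-.050,0,z),contact_N=6,rate=.04),torig(current_position()),np.round(current_force(),1))
if torig(current_position())[0]>-.053:
    print(servo_line(rig(-.026,0,z),contact_N=6,rate=.03),torig(current_position()),np.round(current_force(),1))
print("gap",current_finger_gap(),current_clock())
E
```

```text
True [-0.0801  0.      0.0193] [-1.   0.3  4.5]
True [-0.08   -0.      0.0193] [ 0.4 -0.5  3.9]
gap 0.032723269818247795 17.925
```

View pics/g.png

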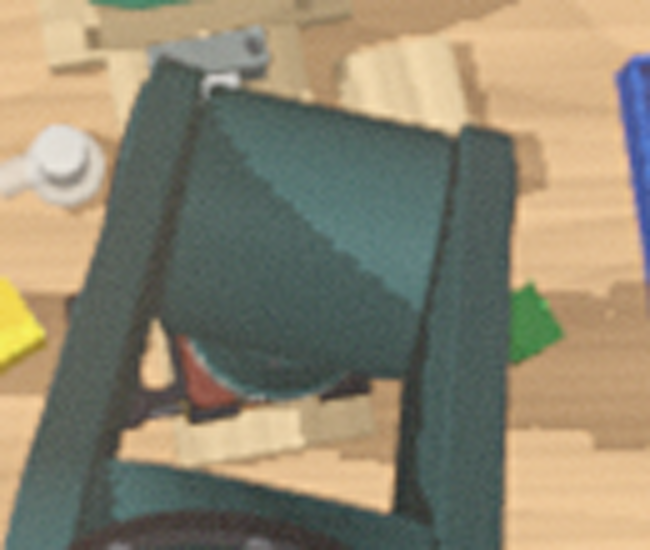

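```bash
python3 - <<'E'
from h import *
servo_line(rig(-.080,0,.0199),rate=.02);sleep(.1);print(torig(current_position()),np.round(current_force(),1))
for x in(-.05,-.026):
    r=servo_line(rig(x,0,.0199),contact_N=10,rate=.04);p=torig(current_position())
    print(r,p,np.round(current_force(),1))
    if r: break
print("gap",current_finger_gap(),current_clock())
c=capture("scene");cv2.imwrite("pics/i.png",cv2.resize(c["image"][140:240,210:340],(715,550),interpolation=2))
E
```

```text
[-0.0801  0.0001  0.0198] [ 0.6 -0.6 -1.8]
False [-0.0504  0.0001  0.0198] [-0.2  0.2 -1.1]
True [-0.0348 -0.0001  0.0195] [-1.3 -1.6  5.3]
gap 0.032892897110036456 19.6417
```

View pics/i.png

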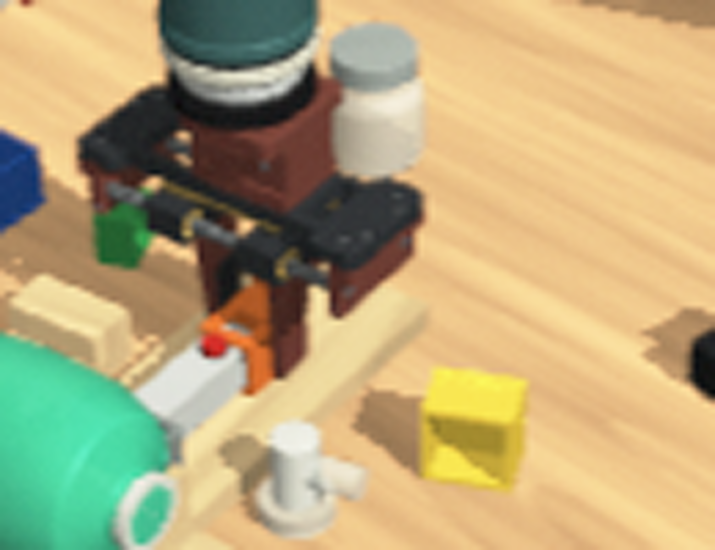

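```bash
python3 - <<'E'
from h import *
move_gripper(.055);sleep(.1)
p=current_position();servo_line([p[0],p[1],.13],rate=.2)
move_ptp([.50,-.30,.2],QX)
for n in("top","scene"):
    c=capture(n);W=cloud(c);ok=c["range_z"]>0
    hsv=cv2.cvtColor(c["image"],cv2.COLOR_BGR2HSV);H,S=hsv[...,0].astype(int),hsv[...,1].astype(int)
    R=np.stack([(W[...,:2]-O)@E_,(W[...,:2]-O)@F_,W[...,2]],-1)
    near=ok&(R[...,0]>-.1)&(R[...,0]<.06)&(abs(R[...,1])<.04)&(R[...,2]>.022)
    org=near&(H>=7)&(H<20)&(S>140);red=near&((H<5)|(H>172))&(S>140)
    print(n,"red",red.sum(),R[red].mean(0).round(4) if red.any() else '')
    P=R[org];r=P[P[:,2]<.055];pl=P[P[:,2]>.057]
    print(" org",len(P),cv2.minAreaRect((r[:,:2]*1000).astype(np.float32)),"x",np.percentile(P[:,0],[1,99]).round(4),"plate",len(pl),pl.mean(0).round(4))
    cv2.imwrite(f"pics/j_{n}.png",c["image"])
a=cv2.imread("pics/j_top.png")[165:245,270:350];b=cv2.imread("pics/j_scene.png")[150:240,220:310]
cv2.imwrite("pics/j.png",np.hstack([cv2.resize(x,(400,400),interpolation=2) for x in(a,b)]))
print(current_clock())
E
```

```text
top red 16 [-0.0012  0.0011  0.051 ]
 org 223 ((-31.99048614501953, 1.9719657897949219), (51.09010314941406, 31.73103904724121), 0.005563391838222742) x [-0.0576 -0.0084] plate 35 [-0.0554  0.002   0.0709]
scene red 14 [ 0.0024 -0.0006  0.0489]
 org 256 ((-30.620281219482422, 1.7090816497802734), (37.1588134765625, 53.44225311279297), 89.75945281982422) x [-0.0573 -0.0045] plate 44 [-0.053   0.0022  0.0653]
22.9167
```

View pics/j.png

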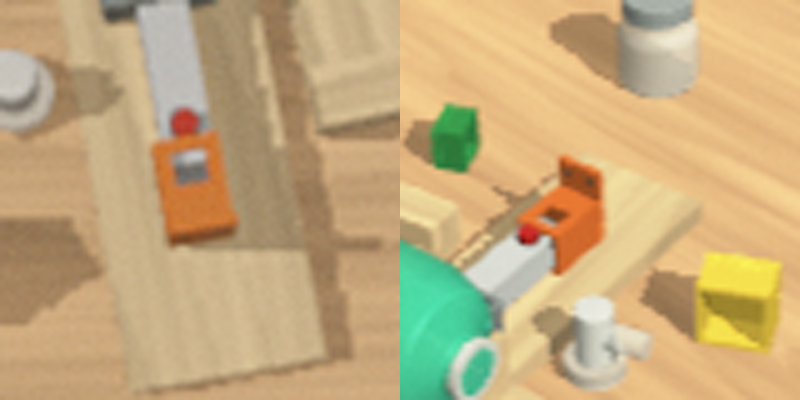

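The bracket sits square at the raised button. Next I press and push in one go, jaws along the arm: front finger on the button, rear finger behind the plate.

```bash
python3 - <<'E'
from h import *
Y=.0012
move_ptp(rig(-.032,Y,.11),QX)
move_gripper(.056);g=current_finger_gap();print("gap",g)
x0=-.0605+g/2
print(servo_line(rig(x0,Y,.056),contact_N=10,rate=.1),torig(current_position()))
sleep(.15);f0=np.array(current_force())
print(servo_line(rig(x0,Y,.0442),contact_N=9,rate=.025));sleep(.15)
print(torig(current_position()),"dF",np.round(np.array(current_force())-f0,2),current_clock())
c=capture("scene");cv2.imwrite("pics/k.png",cv2.resize(c["image"][140:240,210:340],(715,550),interpolation=2))
E
```

```text
gap 0.05608729225551446
False [-0.0322  0.001   0.0562]
True
[-0.0319  0.001   0.0444] dF [-1.44  0.13  6.84] 25.7167
```

View pics/k.png

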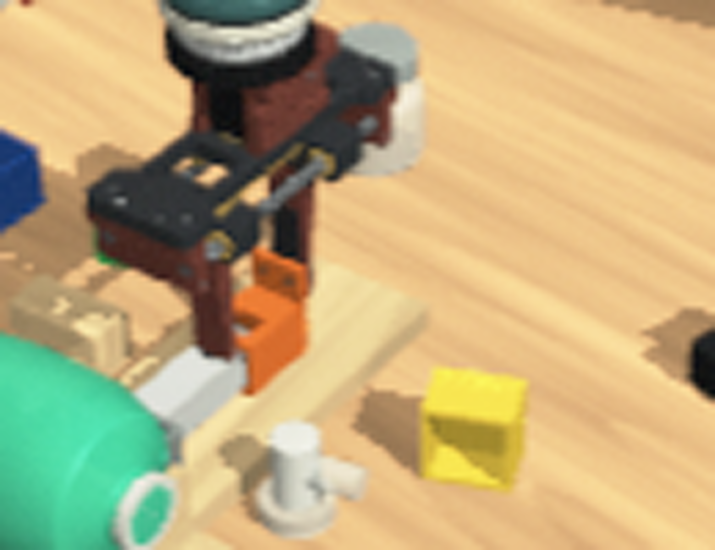

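The front finger is on the button at arm-top height, with the rear finger behind the plate. Now the push.

```bash
python3 - <<'E'
from h import *
Y=.0012;x=torig(current_position())[0];z=.0445
servo_line(rig(x,Y,z),rate=.02);sleep(.1);print(torig(current_position()),np.round(current_force(),2))
for k in range(12):
    x=min(x+.004,-.0035)
    r=servo_line(rig(x,Y,z),contact_N=10,rate=.025)
    p=torig(current_position());f=np.array(current_force());print(r,p,np.round([f[:2]@E_,f[:2]@F_,f[2]],1))
    if r or x>=-.0035: break
print(current_clock())
E
```

```text
[-0.0319  0.0011  0.0445] [-0.56 -0.99  2.99]
True [-0.031   0.0013  0.0445] [-1.2  0.1  6.5]
26.325
```

```bash
python3 - <<'E'
from h import *
Y=.0012;x=torig(current_position())[0];z=.0449
servo_line(rig(x,Y,z),rate=.02);sleep(.2);print(torig(current_position()),np.round(current_force(),2))
for k in range(12):
    x=min(x+.004,-.0035)
    r=servo_line(rig(x,Y,z),contact_N=18,rate=.02);f=np.array(current_force());sleep(.1)
    p=torig(current_position());print(r,p,np.round([f[:2]@E_,f[:2]@F_,f[2]],1))
    if r or x>=-.0035: break
print(current_clock())
E
```

```text
[-0.031   0.0013  0.0448] [-1.02 -0.32  3.17]
False [-0.0279  0.0015  0.0446] [-5.4  0.1  5.6]
False [-0.0217  0.0009  0.045 ] [-1.  -0.4 -0.3]
False [-0.0188  0.0011  0.0449] [-0.3  0.1  0.1]
False [-0.0147  0.0011  0.0449] [-0.9 -0.3  0.4]
False [-0.0107  0.0012  0.0449] [-1.2  0.5 -1. ]
False [-0.0065  0.0011  0.045 ] [ 0.3 -0.5 -0.6]
False [-0.0056  0.0014  0.0447] [-5.5 -1.1  5.3]
29.9
```

```bash
python3 - <<'E'
from h import *
p=torig(current_position())
servo_line(rig(p[0]-.003,p[1],.0455),rate=.03);servo_line(rig(p[0]-.003,p[1],.14),rate=.2)
move_ptp([.45,-.30,.25],QX)
for n in("top","scene"):
    c=capture(n);W=cloud(c);ok=c["range_z"]>0
    hsv=cv2.cvtColor(c["image"],cv2.COLOR_BGR2HSV);H,S=hsv[...,0].astype(int),hsv[...,1].astype(int)
    R=np.stack([(W[...,:2]-O)@E_,(W[...,:2]-O)@F_,W[...,2]],-1)
    near=ok&(R[...,0]>-.1)&(R[...,0]<.06)&(abs(R[...,1])<.04)&(R[...,2]>.022)
    org=near&(H>=7)&(H<20)&(S>140);red=near&((H<5)|(H>172))&(S>140)
    print(n,"red",red.sum(),R[red].mean(0).round(4) if red.any() else '')
    P=R[org];r=P[P[:,2]<.055];pl=P[P[:,2]>.057]
    print(" org",cv2.minAreaRect((r[:,:2]*1000).astype(np.float32)),"x",np.percentile(P[:,0],[1,99]).round(4),"roof z",np.median(r[r[:,2]>.04][:,2]).round(4),"plate",pl.mean(0).round(4))
    cv2.imwrite(f"pics/l_{n}.png",c["image"])
    for q_ in("cap","blank","valve","offcut","jar"):
        d=silhouettes(n,q_);print(q_,[np.median(W[e["region"]&ok],0).round(3).tolist() for e in d[:3]])
a=cv2.imread("pics/l_top.png")[165:245,270:350];b=cv2.imread("pics/l_scene.png")[150:240,220:310]
cv2.imwrite("pics/l.png",np.hstack([cv2.resize(x,(400,400),interpolation=2) for x in(a,b)]))
print(current_clock(),current_force())
E
```

```text
top red 18 [-0.0014  0.0014  0.0509]
 org ((-9.498923301696777, 1.6044702529907227), (32.243221282958984, 48.80833435058594), 89.6423110961914) x [-0.0336  0.0146] roof z 0.0491 plate [-0.0314  0.0017  0.0694]
cap [[0.518, 0.083, 0.049], [0.592, -0.305, 0.037], [0.519, -0.184, 0.034]]
blank [[0.416, 0.242, 0.034]]
valve [[0.601, 0.046, 0.041]]
offcut [[0.625, -0.133, 0.015]]
jar [[0.353, -0.144, 0.075]]
scene red 13 [ 0.0025 -0.0001  0.0496]
 org ((-7.111242294311523, 0.6956443786621094), (39.26227569580078, 55.26727294921875), 88.91311645507812) x [-0.0343  0.0181] roof z 0.0483 plate [-0.0296  0.0013  0.0651]
cap [[0.523, 0.083, 0.024], [0.596, -0.308, 0.023], [0.526, -0.183, 0.025]]
blank [[0.423, 0.249, 0.031]]
valve [[0.613, 0.053, 0.031]]
offcut []
jar [[0.367, -0.136, 0.047]]
32.625 [-0.26985059 -0.47195606 -0.0534842 ]
```

View pics/l.png

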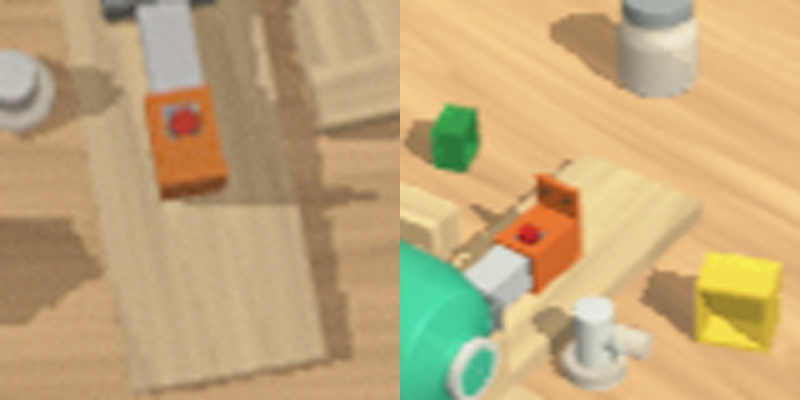

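```bash
python3 -c "
from bench import *
close_job();print(current_clock())"
```

```text
the job is handed in; nothing more can be done
the job is handed in; nothing more can be done
```

The job is done and handed in at about 33 s on the clock. The yellow cap is in the blue tray and the orange bracket is locked on the arm. I gripped the bracket to slide it on as far as the button. Then, with the jaws along the arm, the front finger held the button flush while the rear finger pushed the plate.

**Last checks:**
- **Button:** it shows red through the window at 50–51 mm height, the same as before pressing.
- **Bracket:** its origin measured at rig x of about −9.5 mm in the top camera and −7 mm in the scene camera. The goal is −9 mm and both are within tolerance. Sideways it is off by 1–2 mm, with no visible tilt.
- **Cap:** seen in the tray at about (0.594, −0.307) m.
- **Robot:** the gripper is clear of everything, with about 0 N on the tool.
- **Bystanders:** the grey bracket, valve and jar are where they were. The offcut had not moved in the top view, but the network missed it in the last scene picture. I did not re-measure the tape, battery, driver and flask; the arm did not work near them.

**What disagreed:** the two cameras differ by 2–4 mm along the arm. Two slides stopped early on the contact limit and I repeated them with a higher one; both then went through.

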